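# Hold the bolt head behind the bracket of the nut-running rig

## Robot

A 6-joint arm with a two-finger parallel gripper is mounted at the origin on a cart in front of the work surface, level with it; the furniture and walls round the work are solid. World frame = base frame: x ahead of the robot, y to its left, z up, the work surface at z = 0. Lengths are in m, angles in rad, forces in N, time in s.
With the tool pointing down it reaches from about 0.3 to 0.75 m from the base axis. Payload 8.5 kg.
Tool frame: the origin (TCP) lies where the fingers leave the gripper's body, on its centre line; the fingertips stand 64 mm ahead of it and the grasp point (between the pads) lies 45 mm ahead of it; z points along the fingers, x is the direction in which the jaws open and shut, and the axes are right-handed (so a half turn about z gives the same grasp; the last joint's range is limited). The gripper opens to 88 mm and grips with 3 to 60 N. Pads are 18 mm wide; open, the fingers measure 123 mm over their backs; the gripper's body (75 mm by 187 mm) begins 45 mm behind the grasp point.
Start: joints at [-1.346, 0.381, 1.297, -0, 1.464, -0.215], TCP at [0.234, -0.498, 0.303] pointing down, gripper open.
Joint ranges: [-3.11, 3.11], [-0.89, 2.33], [0.22, 2.48], [-1.42, 4.56], [0.17, 2.85], [-2.88, 2.88]. Speed limits (rad/s): [2.39, 2.39, 3.14, 3.14, 3.14, 3.14].

## Interface

Orientations are given as a unit quaternion [w, x, y, z].
In Python, from plant import * gives the robot as it stands. The module is installed in compiled form; this text tells all that it offers.
- The arm moves only by the tool jog_arm, never from a script. Its argument "plan" is a list of rows, each a list of 4 numbers: the shift along the world's x, y, z in m, then the turn about the world's z in rad. In form: [[dx, dy, dz, spin], ...]. A call has 1 to 20 rows; each row is the pose to reach, as a shift and turn from the pose measured when the call began; what a row does not reach only later rows make up. A row lasts 1/12 s, in which the tool goes at most 41.7 mm and 7.16 degrees, less where a joint would pass 70% of its speed; a pose out of reach is approached as far as the arm can. A call with a gripper value outside its range is refused whole. "gripper" is the finger opening in m, from 0 to 0.0881, set as the call begins (left out, the last holds). The fingers move at their own pace and stop on an object; the grip force is fixed at half the most. Time passes only in rows, so rows that repeat a pose let the fingers close. It gives the time, the measured TCP pose, the force and the opening at its end, in the units of the state.
- state(): the state, without advancing time (a new reading comes with each control period).
- snapshot(name): name is "scene" or "top"; returns a dict with "pixels" (480x640x3 uint8, red, green, blue), "fov_y" (degrees; the focal length in pixels is half the picture's height over the tangent of half this angle, whatever the lens; pixels are square), "cx", "cy" (the principal point, pixels), "camera_from_world" (4x4, takes a point from world to camera coordinates). Camera axes: x right, y up, looking along -z (the intrinsics and any distortion apply to the point x, -y, -z); pixel columns grow to the right and rows downward; lengths in m; the calibration is good to about 2 mm. A picture is of the moment at which its call begins. There is no depth.
- job_done(): hands the job in, once; it reports no verdict.
Trained networks look in the newest picture that a camera, given by its name, has taken for a name from the list of things; names that differ only in an ending like _2 or _b are one class to them, and where a whole thing is asked for, a point or a joint stands for the part that bears it (a point fixed in the world has none). Each returns a list of dicts, best first, with "confidence" (0 to 1); they miss things now and then, are a little off and sometimes report something else, mostly with a low value. They report only what shows in the picture. A call takes as long as a camera call.
- spot_in(label, camera): "box" ([left, top, right, bottom] in pixels, round what is visible of it).
- cut_out(label, camera): "pixels" (480x640 bool, what is visible of it) and "box" ([left, top, right, bottom] in pixels, round what is visible of it).
The state is a dict: "clock": time; "joint_pos": joint angles; "dq": joint speeds; "effort": joint torques, N m; "tcp_pos": TCP position; "tool_rot": TCP orientation; "contact_force": force on the tool from outside, world axes, zero at the start; "wrist_torque": the same for the moment, N m; "grip_width": finger opening in m.
Only numpy, scipy, OpenCV 4.12 (cv2) and the standard library are available. Lean on these libraries where they do the work, as an engineer would, in place of code of your own. Each camera call takes 0.05 s, during which the arm holds its last target.

## Task

Get the small nut-running rig on the desk going: press the mushroom stop on its housing fully down to prove it, then twist that same cap clockwise to its end stop to reset it, which lets the drive turn the nut slowly, with the loose bolt dragging round along with it. Then reach down into the narrow gap behind the upright bracket, grip the hidden bolt head between the fingers and hold it so that it no longer turns, leaving the stop reset and up. Finish while still gripping the head, and leave the washer, ring gauge and hex key beside the rig where they lie.

Things in the scene. Friction and masses are not known exactly. Their poses are not given: they have to be found in the camera images.
- rig: The nut-running rig, fixed to the desk, base 205 x 90 mm, 10 mm thick. Origin on the desk straight below the bolt head's centre; x runs along the bolt from housing to head (roughly away from the robot), z up. Along x: grey drive housing, 76 mm wide, top at z = 70 mm, from -160 to -55 mm; drive socket and nut from there to the bracket at -28 mm.
- gap (a point): Middle of the gap at its open top, on the rig's axes, 80 mm above the desk, straight above the bolt head. The gap is 40 mm wide along x (-20 to +20 mm) between the upright bracket (8 mm thick, 60 mm wide in y, top at 80 mm) and a rear plate (7 mm thick, 60 mm wide, top at 75 mm); open above and at both y sides; floor 10 mm above the desk.
- bolt_head (a point): Centre of the bolt head, 55 mm above the desk, mid-gap; axes are the rig's and do not turn with the bolt. The head is a steel hexagon 24 mm across flats, 28 mm across corners, reaching -10 to +10 mm along x; a round spacer 30 mm in diameter fills the 10 mm to the bracket. Fingers go down on its +y and -y sides and close along y.
- bolt (a joint): Angle of the bolt about the rig's x axis, rad; at 0 two flats face +y and -y. It rests near 0 until the stop is reset, then creeps at about 0.3 rad/s without end. The drive torque is only about 0.1 N m: jaws closed on the head with 20 N or more stop it at any angle (they may turn it a little to lie flat).
- stop_top (a point): Centre of the top of the mushroom stop, on the housing at x = -108 mm of the rig, 100 mm above the desk when up. The black cap is round, 36 mm in diameter and 16 mm high (its straight rim 2.5 to 12 mm below the top), underside 14 mm above the housing; a small ridge on top points to the robot at turn 0. Can be gripped by the rim from above in any direction.
- stop_push (a joint): How far the cap is pressed down, m: 0 up, 0.006 fully down. A spring, about 2.4 N at the top and 4.8 N fully down, lifts it again when let go; it does not latch.
- stop_turn (a joint): Turn of the cap, rad, growing clockwise seen from above: 0 tripped, 1.2 end stop (reset). It starts between 0 and 0.2, needs about 0.04 N m (a little more while the drive is still held) and stays where it is left.
- washer: Bystander: flat steel washer 34 mm across, 9 mm high, lying on the desk beside the rig; origin under its centre.
- ring_gauge: Bystander: steel ring gauge 49 mm across, 15 mm high, lying on the desk beside the rig; origin under its centre.
- hex_key: Bystander: hex key with a sleeve, about 89 x 32 x 8 mm, lying on the desk beside the rig; origin under its centre.

How it is judged:
By the outcome, as a careful person would: the job done as asked, in the order asked, and still so for the second after the job is handed in, while the arm keeps its last pose, push and grip.
It also fails if it takes over 48 s, if anything falls off the work surface, if the arm or the gripper's body presses on something with over 40 N, if the wrist force passes 120 N, or if a joint passes its speed limit or range.

## Working session

There is one attempt and no reset: what is moved stays moved. The work goes in short steps, Python scripts to look and compute and a tool call to move; the robot and the scene stay as the last step left them, time stands still between calls to the robot, and variables do not carry over. Pictures are saved under pics/ and viewed, and the job is handed in when it is done.

Besides the shell and the picture viewer there is one more tool, called after ">>>" as a command line: name --pt "numbers of a row" for each row, then --argument value for the rest. jog_arm: Moves the arm, as the interface text tells. Its arguments: {"type":"object","properties":{"plan":{"type":"array"},"gripper":{"type":"number"}},"required":["plan"]}

```bash
mkdir -p pics; cat > h.py <<'E'
from plant import *
import numpy as np, cv2
def snap(n,f):
    s=snapshot(n); cv2.imwrite('pics/'+f,s['pixels'][:,:,::-1]); return s
E
python3 - <<'E'
from h import *
s=state()
for k,v in s.items(): print(k,np.round(v,4))
for n in('scene','top'):
    p=snap(n,n+'0.png'); print(n,p['fov_y'],p['cx'],p['cy'],[k for k in p]); print(np.round(p['camera_from_world'],4).tolist())
    for l in('rig','stop_top','bolt_head','bolt','washer','ring_gauge','hex_key'):
        print(l,[(np.round(d['box'],1).tolist(),round(d['confidence'],2)) for d in spot_in(l,n)][:3])
E
```

```text
clock 0.0
joint_pos [-1.3463  0.3812  1.2983  0.      1.4636 -0.2153]
dq [-0.0014 -0.0003 -0.0013  0.003   0.0006 -0.0005]
effort [ 2.20000e-03 -4.37917e+01 -2.24549e+01  7.15000e-02  3.53000e-02
 -1.00000e-04]
tcp_pos [ 0.2341 -0.4975  0.3021]
tool_rot [-5.000e-04  8.443e-01 -5.359e-01 -5.000e-04]
contact_force [ 0.6479 -0.0439 -0.2258]
wrist_torque [ 0.0187 -0.0463 -0.0151]
grip_width 0.088
scene 44.20538104751221 328.08861758005366 248.1164002847227 ['pixels', 'fov_y', 'cx', 'cy', 'camera_from_world']
[[-0.8537, -0.5206, -0.014, 0.4765], [0.1959, -0.3458, 0.9176, -0.1629], [-0.4825, 0.7807, 0.3972, -0.7518], [0.0, 0.0, 0.0, 1.0]]
rig [([254.9, 233.6, 389.8, 309.5], 0.7), ([336.3, 237.6, 357.6, 251.2], 0.58)]
stop_top [([334.7, 237.5, 359.3, 249.0], 0.55), ([255.1, 235.1, 389.5, 313.5], 0.5), ([387.3, 262.4, 409.9, 268.9], 0.47)]
bolt_head [([253.8, 237.2, 389.6, 316.2], 0.82)]
bolt []
washer [([300.6, 314.4, 323.7, 330.4], 0.88)]
ring_gauge [([313.0, 245.2, 320.3, 255.5], 0.41)]
hex_key [([386.7, 260.9, 407.7, 267.3], 0.59)]
top 48.80833675953488 317.1193282416821 239.77105585620788 ['pixels', 'fov_y', 'cx', 'cy', 'camera_from_world']
[[-0.0103, -0.9999, -0.0088, 0.0963], [0.994, -0.0112, 0.1087, -0.5261], [-0.1088, -0.0076, 0.994, -0.9531], [0.0, 0.0, 0.0, 1.0]]
rig [([303.9, 176.3, 376.9, 294.2], 0.74), ([341.0, 245.5, 357.2, 261.3], 0.64), ([389.5, 184.3, 414.0, 208.3], 0.52)]
stop_top [([340.3, 244.8, 357.1, 266.3], 0.77), ([280.2, 247.0, 297.8, 264.3], 0.63), ([389.7, 184.9, 414.6, 209.7], 0.32)]
bolt_head [([303.3, 176.1, 374.6, 293.3], 0.79)]
bolt [([323.5, 192.6, 345.7, 227.0], 0.55)]
washer [([278.5, 248.0, 298.7, 263.4], 0.76)]
ring_gauge []
hex_key [([398.8, 236.2, 433.4, 276.5], 0.75)]
```

View pics/scene0.png

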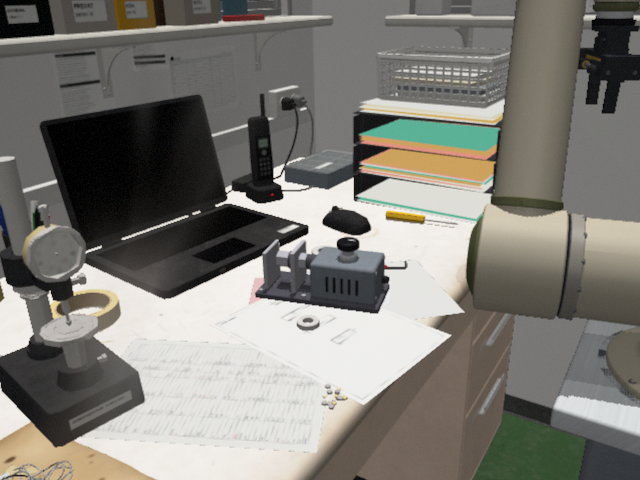

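View pics/top0.png

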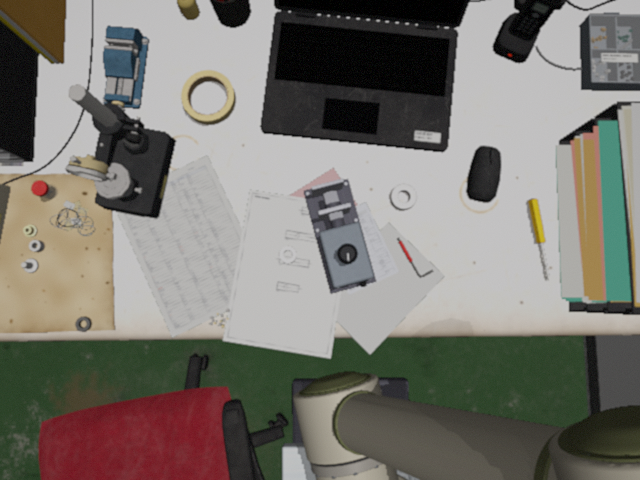

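```bash
python3 - <<'E'
import cv2
a=cv2.imread('pics/scene0.png')[215:335,230:430]; cv2.imwrite('pics/s0z.png',cv2.resize(a,None,fx=4,fy=4,interpolation=2))
a=cv2.imread('pics/top0.png')[165:305,270:440]; cv2.imwrite('pics/t0z.png',cv2.resize(a,None,fx=4,fy=4,interpolation=2))
E
```

```text
(no output)
```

View pics/s0z.png

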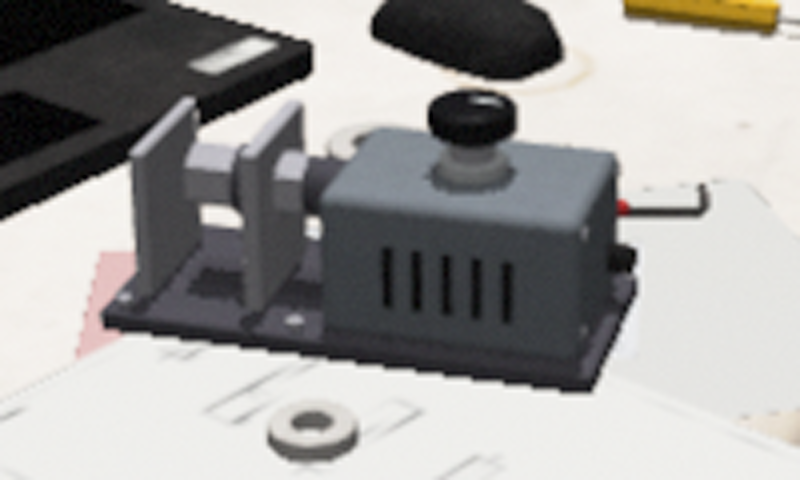

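View pics/t0z.png

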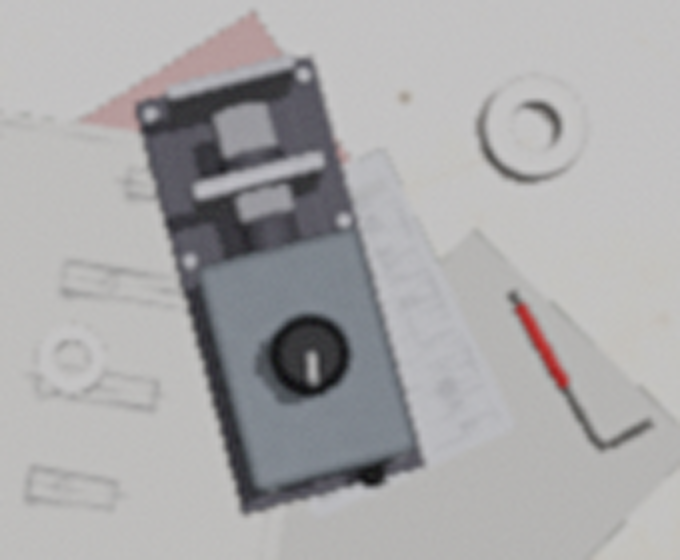

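```bash
cat >> h.py <<'E'
def proj(P,c,f):
    # c: (K f,cx,cy,T)
    P=np.atleast_2d(P); q=P@f[:3,:3].T+f[:3,3]
    return np.c_[c[1]+c[0]*q[:,0]/-q[:,2], c[2]-c[0]*q[:,1]/-q[:,2]]
def cam(s): return (240/np.tan(np.radians(s['fov_y'])/2),s['cx'],s['cy']),s['camera_from_world']
E
cat > fit.py <<'E'
from h import *
from scipy.optimize import least_squares
C={n:cam(snapshot(n)) for n in('scene','top')}
for n in C: T=C[n][1]; print(n,-T[:3,:3].T@T[:3,3])
top=[((-20,30,80),(193,184)),((-20,-30,80),(322,153)),((-28,30,80),(199,200)),((-28,-30,80),(326,169)),
((-55,38,70),(205,268)),((-55,-38,70),(358,232)),((-160,-38,70),(415,455)),((-160,38,70),(255,488)),
((27,30,75),(168,88)),((27,-30,75),(293,57)),((-108,0,100),(311,354))]
sc=[((-55,38,70),(322,197)),((-160,38,70),(580,228)),((-160,-38,70),(617,155)),((-55,-38,70),(370,128)),((-20,30,80),(245,152)),((-20,-30,80),(300,103)),((27,30,75),(133,152)),((27,-30,75),(190,98)),((-108,0,100),(473,99))]
sets=[('top',np.array([a for a,b in top])/1e3,np.array([b for a,b in top])/4+[270,165]),('scene',np.array([a for a,b in sc])/1e3,np.array([b for a,b in sc])/4+[230,215])]
def W(p,L):
    c,s=np.cos(p[2]),np.sin(p[2]); return np.c_[p[0]+c*L[:,0]-s*L[:,1],p[1]+s*L[:,0]+c*L[:,1],L[:,2]+p[3]]
def r(p,ss): return np.concatenate([(proj(W(p,L),*C[n])-q).ravel() for n,L,q in ss])
for ss in (sets,sets[:1],sets[1:]):
    o=least_squares(lambda p:r(p,ss),[.5,0,.25,0],loss='soft_l1'); print(np.round(o.x,4),np.degrees(o.x[2])); print(np.round(r(o.x,ss).reshape(-1,2),1).tolist())
    print('cap',W(o.x,np.array([[-.108,0,.1],[0,0,.08]])))
E
python3 fit.py
```

```text
scene [0.07596397 0.77859795 0.45475955]
top [0.4202791  0.08311194 1.00539787]
[ 0.5994  0.0633  0.2356 -0.0015] 13.497941178732392
[[-0.1, 0.0], [0.4, -0.4], [-0.5, 0.4], [0.6, -0.1], [-2.6, -0.2], [0.4, -1.5], [1.1, -0.1], [-0.6, 2.1], [-0.2, -0.6], [1.0, -0.9], [-0.3, 0.5], [-0.8, 0.1], [0.8, 0.6], [2.7, -0.9], [2.5, -1.2], [-1.0, 0.9], [-1.6, -0.9], [-0.3, 0.5], [-0.2, 0.1], [1.2, 1.3]]
cap [[0.49435457 0.03813041 0.09845806]
 [0.59937143 0.06333874 0.07845806]]
[ 0.602   0.0628  0.2377 -0.021 ] 13.621521902121145
[[0.3, 0.4], [0.1, 0.0], [-0.1, 0.6], [0.2, 0.3], [-2.2, -0.3], [-0.1, -1.5], [0.5, -1.3], [-0.4, 0.8], [0.2, 0.2], [0.8, -0.0], [-0.4, -0.1]]
cap [[0.4970579  0.03738251 0.07902549]
 [0.60202014 0.06281729 0.05902549]]
[ 0.6116  0.0456  0.2467 -0.0112] 14.132138506456458
[[-0.6, -0.2], [-0.6, -0.3], [0.7, -1.2], [1.9, -1.1], [-0.4, 0.9], [-1.8, -0.6], [0.8, 0.6], [0.1, 0.5], [0.2, 1.4]]
cap [[0.50683133 0.01922541 0.0888334 ]
 [0.61156274 0.04559458 0.0688334 ]]
```

>>> jog_arm --pt "0 0.038 0 0" --pt "0 0.076 0 0" --pt "0 0.114 0 0" --pt "0 0.152 0 0" --pt "0 0.19 0 0" --pt "0.01 0.226 0 0" --pt "0.02 0.262 0 0.1" --pt "0.035 0.296 0 0.2" --pt "0.05 0.33 0 0.3" --pt "0.07 0.364 0 0.4" --pt "0.09 0.398 0 0.5" --pt "0.115 0.428 0 0.6" --pt "0.14 0.458 0 0.7" --pt "0.17 0.482 0 0.7" --pt "0.2 0.5 0 0.7" --pt "0.23 0.52 -0.005 0.7" --pt "0.25 0.53 -0.02 0.7" --pt "0.26 0.536 -0.05 0.7" --pt "0.26 0.536 -0.05 0.7" --gripper 0.0881

```text
clock: 2.48
tcp_pos: [0.4942, 0.0396, 0.2484]
tool_rot: [0.0, 0.977, -0.213, -0.004]
contact_force: [-0.1, 0.5, -0.5]
grip_width: 0.0883
```

```bash
python3 - <<'E'
from h import *
s=state(); print(np.round(s['joint_pos'],3),np.round(s['contact_force'],2))
for n in('scene','top'):
    p=snap(n,n+'1.png')
a=cv2.imread('pics/scene1.png')[180:335,230:430]; cv2.imwrite('pics/s1z.png',cv2.resize(a,None,fx=3.5,fy=3.5,interpolation=2))
a=cv2.imread('pics/top1.png')[165:305,270:440]; cv2.imwrite('pics/t1z.png',cv2.resize(a,None,fx=4,fy=4,interpolation=2))
c=cam(p);R=np.array(s['tcp_pos']); print(proj(R-[0,0,.064],*c),proj(R-[0,0,.064],*cam(snapshot('scene'))))
E
```

```text
[-0.159  0.339  1.533  0.     1.278  0.27 ] [-0.13  0.5  -0.48]
[[349.20962339 249.58550747]] [[349.06470705 188.52248864]]
```

View pics/s1z.png

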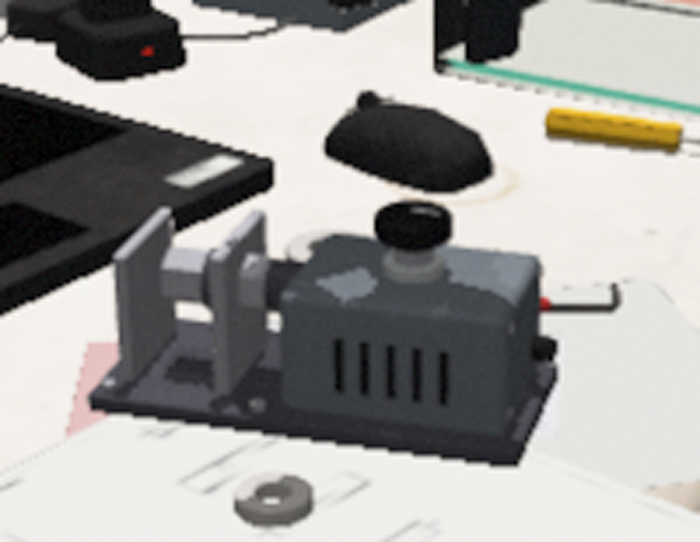

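View pics/t1z.png

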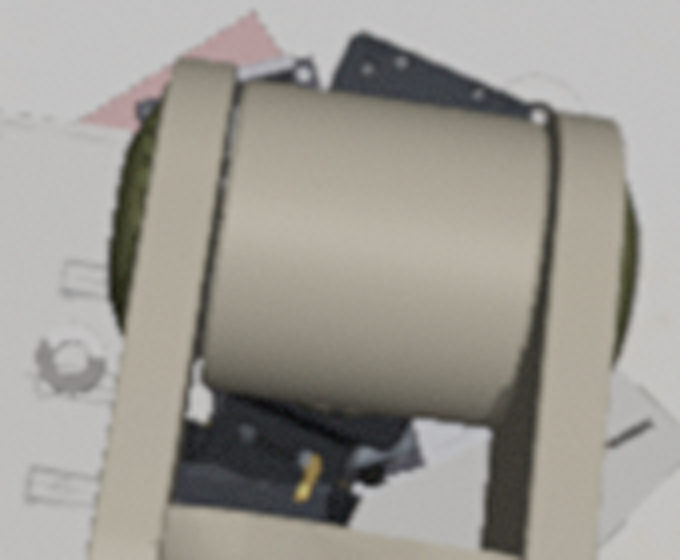

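```bash
python3 - <<'E'
import cv2
a=cv2.imread('pics/scene1.png')[60:270,250:450]; cv2.imwrite('pics/s1y.png',cv2.resize(a,None,fx=2.8,fy=2.8,interpolation=2))
E
```

```text
(no output)
```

View pics/s1y.png

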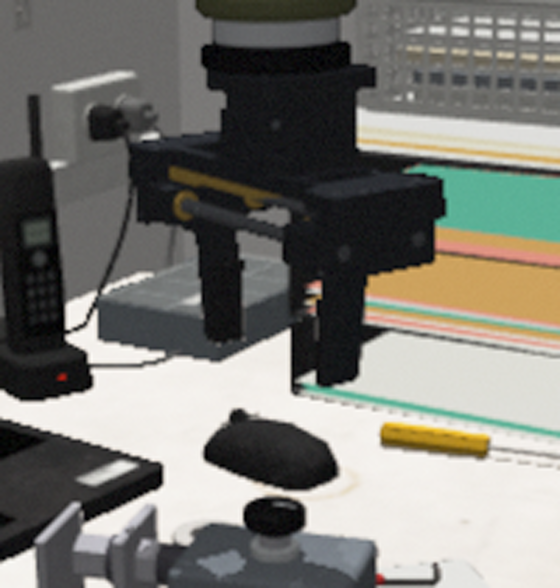

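>>> jog_arm --pt "0 -0.001 -0.035 0" --pt "0 -0.001 -0.07 0" --pt "0 -0.001 -0.095 0" --pt "0 -0.001 -0.1 0" --pt "0 -0.001 -0.1 0"

```text
clock: 3.05
tcp_pos: [0.4937, 0.0365, 0.1542]
tool_rot: [0.0, 0.977, -0.214, -0.0]
contact_force: [-0.1, 0.1, -0.1]
grip_width: 0.0887
```

>>> jog_arm --pt "0 0 0 0" --pt "0 0 0 0" --pt "0 0 0 0" --pt "0 0 0 0" --pt "0 0 0 0" --pt "0 0 0 0" --gripper 0.02

```text
clock: 3.55
tcp_pos: [0.4938, 0.0365, 0.1546]
tool_rot: [0.0, 0.977, -0.214, 0.0]
contact_force: [0.7, -0.7, -0.7]
grip_width: 0.0505
```

```bash
python3 - <<'E'
from h import *
s=state(); print(np.round(s['tcp_pos'],4),np.round(s['contact_force'],2),np.round(s['wrist_torque'],2),s['grip_width'])
snap('scene','scene2.png')
a=cv2.imread('pics/scene2.png')[130:330,250:450]; cv2.imwrite('pics/s2.png',cv2.resize(a,None,fx=2.9,fy=2.9,interpolation=2))
E
```

```text
[0.4938 0.0365 0.1546] [ 0.71 -0.72 -0.69] [-0.02 -0.04 -0.04] 0.05053086608125416
```

View pics/s2.png

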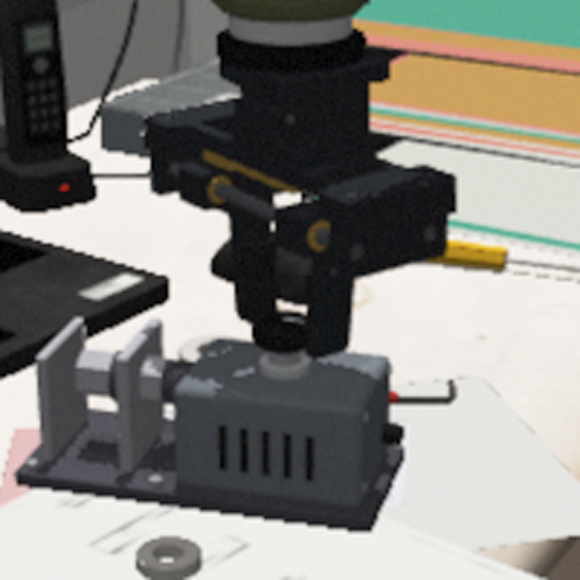

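>>> jog_arm --pt "0 0.001 -0.006 0" --pt "0 0.001 -0.006 0" --pt "0 0.001 -0.006 0" --pt "0 0.001 -0.006 0" --pt "0 0.001 -0.006 0" --pt "0 0.001 -0.006 0"

```text
clock: 4.1
tcp_pos: [0.4952, 0.0371, 0.1486]
tool_rot: [0.0, 0.977, -0.214, 0.002]
contact_force: [5.9, -3.0, -1.4]
grip_width: 0.034
```

>>> jog_arm --pt "0 0 -0.002 0" --pt "0 0 -0.004 0" --pt "0 0 -0.006 0" --pt "0 0 -0.007 0" --pt "0 0 -0.007 0" --pt "0 0 -0.007 0"

```text
clock: 4.6
tcp_pos: [0.4954, 0.037, 0.1423]
tool_rot: [0.0, 0.977, -0.214, 0.003]
contact_force: [-1.6, 0.0, 12.7]
grip_width: 0.0342
```

```bash
python3 - <<'E'
from h import *
s=state(); print(np.round(s['tcp_pos'],4),np.round(s['contact_force'],2),np.round(s['wrist_torque'],2),s['grip_width'])
snap('scene','scene3.png')
a=cv2.imread('pics/scene3.png')[200:300,290:400]; cv2.imwrite('pics/s3.png',cv2.resize(a,None,fx=5,fy=5,interpolation=2))
E
```

```text
[0.4954 0.037  0.1423] [-1.56  0.05 12.74] [-0.05  0.43 -0.05] 0.034219625391968114
```

View pics/s3.png

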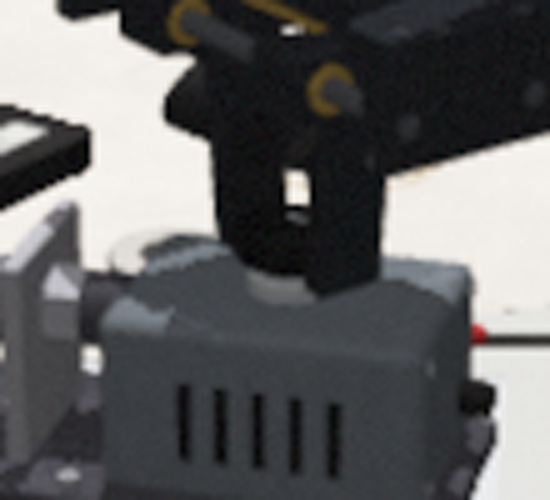

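>>> jog_arm --pt "0 0 -0.002 0" --pt "0 0 -0.003 0" --pt "0 0 -0.003 0" --pt "0 0 -0.003 0"

```text
clock: 4.98
tcp_pos: [0.4957, 0.037, 0.1415]
tool_rot: [0.0, 0.977, -0.214, 0.004]
contact_force: [-7.6, -1.5, 28.4]
grip_width: 0.0341
```

>>> jog_arm --pt "-0.001 0 0.003 0" --pt "-0.001 0 0.0065 0" --pt "-0.001 0 0.0065 0" --pt "-0.001 0 0.0065 0"

```text
clock: 5.32
tcp_pos: [0.4952, 0.0369, 0.1479]
tool_rot: [0.0, 0.977, -0.214, 0.005]
contact_force: [4.7, -0.2, 1.7]
grip_width: 0.0344
```

>>> jog_arm --pt "0 0 0 -0.1" --pt "0 0 0 -0.2" --pt "0 0 0 -0.3" --pt "0 0 0 -0.4" --pt "0 0 0 -0.5" --pt "0 0 0 -0.6" --pt "0 0 0 -0.7" --pt "0 0 0 -0.8" --pt "0 0 0 -0.9" --pt "0 0 0 -1.0" --pt "0 0 0 -1.0" --pt "0 0 0 -1.0"

```text
clock: 6.32
tcp_pos: [0.4946, 0.0383, 0.1474]
tool_rot: [0.002, 0.754, -0.656, 0.003]
contact_force: [0.4, 9.9, 2.3]
grip_width: 0.0346
```

```bash
python3 - <<'E'
from h import *
s=state(); print(np.round(s['tcp_pos'],4),np.round(s['contact_force'],2),np.round(s['wrist_torque'],2),s['grip_width'],np.round(s['joint_pos'],2))
E
```

```text
[0.4946 0.0383 0.1474] [0.45 9.89 2.26] [ 1.38 -0.09 -0.01] 0.034626014660751624 [-0.16  0.47  1.67 -0.01  1.    1.28]
```

>>> jog_arm --pt "0 -0.001 0.001 -0.06" --pt "0 -0.001 0.001 -0.12" --pt "0 -0.001 0.001 -0.18" --pt "0 -0.001 0.001 -0.24" --pt "0 -0.001 0.001 -0.24" --pt "0 -0.001 0.001 -0.24"

```text
clock: 6.82
tcp_pos: [0.4929, 0.0389, 0.1475]
tool_rot: [-0.003, -0.671, 0.742, 0.0]
contact_force: [-2.5, 8.9, 2.6]
grip_width: 0.0341
```

```bash
python3 - <<'E'
from h import *
s=state(); print(np.round(s['tcp_pos'],4),np.round(s['contact_force'],2),np.round(s['wrist_torque'],2),s['grip_width'],np.round(s['joint_pos'],2))
E
```

```text
[0.4929 0.0389 0.1475] [-2.51  8.9   2.57] [1.56 0.41 0.56] 0.03409209258026727 [-0.16  0.47  1.67 -0.01  1.01  1.51]
```

>>> jog_arm --pt "0 0 0 0" --pt "0 0 0 0" --pt "0 0 0 0" --pt "0 0 0.01 0" --pt "0 0 0.05 0" --pt "-0.03 0 0.09 0" --pt "-0.07 0 0.1 0.1" --pt "-0.1 0 0.1 0.15" --pt "-0.13 0 0.1 0.15" --pt "-0.13 0 0.1 0.15" --gripper 0.0881

```text
clock: 7.65
tcp_pos: [0.3582, 0.0395, 0.2474]
tool_rot: [0.004, 0.725, -0.689, -0.001]
contact_force: [0.8, -0.2, 0.1]
grip_width: 0.0881
```

```bash
python3 - <<'E'
from h import *
s=state(); print(np.round(s['tcp_pos'],4),np.round(s['contact_force'],2),np.round(s['wrist_torque'],2),s['grip_width'],np.round(s['joint_pos'],2))
p=snap('scene','scene4.png');p=snap('top','top4.png')
a=cv2.imread('pics/scene4.png')[205:335,230:430]; 
b=cv2.imread('pics/top4.png')[165:305,270:440]; cv2.imwrite('pics/c4.png',np.vstack([cv2.resize(a,(520,338),interpolation=2)[:,:],cv2.resize(b,(316,260),interpolation=2) if 0 else np.pad(cv2.resize(b,(316,260),interpolation=2),((0,0),(0,204),(0,0)))]))
E
```

```text
[0.3582 0.0395 0.2474] [ 0.84 -0.15  0.08] [0.06 0.03 0.07] 0.08808995856414545 [-0.22  0.11  1.86 -0.01  1.18  1.3 ]
```

View pics/c4.png

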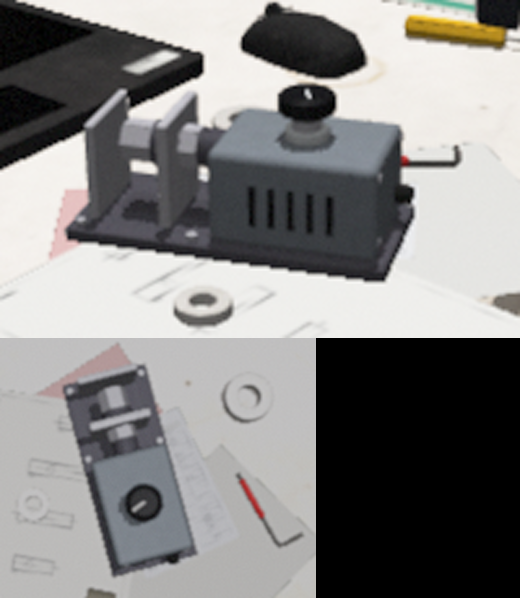

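```bash
python3 - <<'E'
from h import *
b=cv2.imread('pics/top4.png'); cv2.imwrite('pics/t4cap.png',np.hstack([cv2.resize(b[238:272,332:364],(512,544),interpolation=cv2.INTER_CUBIC)]))
s=state(); print(s['clock'])
p=cam(snapshot('top'))
C=np.array([.4944,.0385,.0985]); 
for t in(1.0,1.1,1.2):
    a=np.pi+.2356-t; q=proj([C,C+.014*np.array([np.cos(a),np.sin(a),0])],*p); print(t,((q-[332,238])*16).round())
E
```

```text
7.75
1.0 [[244. 255.]
 [155. 350.]]
1.1 [[244. 255.]
 [146. 341.]]
1.2 [[244. 255.]
 [138. 331.]]
```

View pics/t4cap.png

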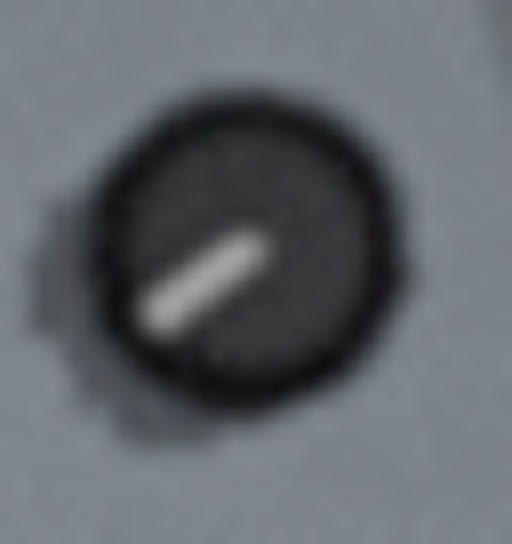

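>>> jog_arm --pt "0.04 0.004 0 0.06" --pt "0.08 0.008 0 0.12" --pt "0.12 0.012 0 0.185" --pt "0.16 0.016 0 0.185" --pt "0.2 0.02 0 0.185" --pt "0.23 0.023 -0.01 0.185" --pt "0.241 0.024 -0.04 0.185" --pt "0.241 0.024 -0.06 0.185" --pt "0.241 0.024 -0.06 0.185" --pt "0.241 0.024 -0.06 0.185"

```text
clock: 8.63
tcp_pos: [0.6049, 0.0627, 0.1866]
tool_rot: [0.004, 0.785, -0.62, -0.0]
contact_force: [0.3, 0.1, -0.8]
grip_width: 0.0884
```

```bash
python3 - <<'E'
from h import *
s=state(); print(np.round(s['tcp_pos'],4),np.round(s['contact_force'],2),np.round(s['tool_rot'],3),np.round(s['joint_pos'],2))
q=s['tool_rot']; print(np.degrees(2*np.arctan2(q[2],q[1])))
p=snap('scene','scene5.png')
a=cv2.imread('pics/scene5.png')[130:330,230:430]; cv2.imwrite('pics/s5.png',cv2.resize(a,None,fx=2.9,fy=2.9,interpolation=2))
E
```

```text
[0.6049 0.0627 0.1866] [ 0.3   0.14 -0.82] [ 0.004  0.785 -0.62  -0.   ] [-0.09  0.58  1.3  -0.01  1.26  1.25]
-76.57748777073917
```

View pics/s5.png

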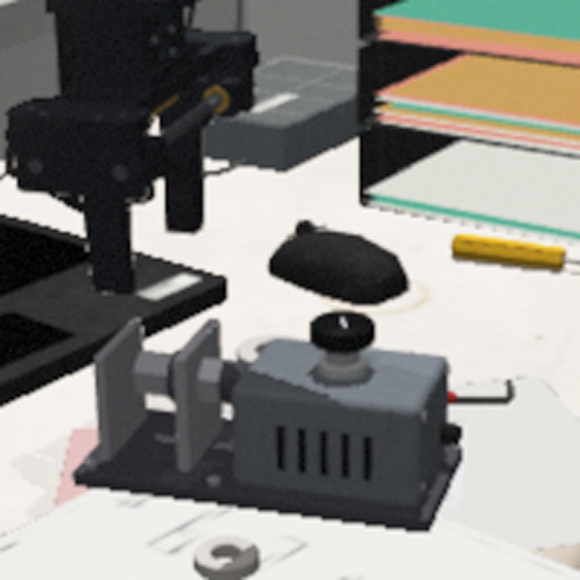

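>>> jog_arm --pt "-0.005 0.001 0 0" --pt "-0.005 0.001 0 0" --pt "-0.005 0.001 -0.02 0" --pt "-0.005 0.001 -0.04 0" --pt "-0.005 0.001 -0.05 0" --pt "-0.005 0.001 -0.05 0" --pt "-0.005 0.001 -0.05 0"

```text
clock: 9.27
tcp_pos: [0.6003, 0.0636, 0.1389]
tool_rot: [0.003, 0.785, -0.62, 0.001]
contact_force: [-0.5, -0.3, 0.8]
grip_width: 0.0878
```

```bash
python3 - <<'E'
from h import *
s=state(); print(np.round(s['tcp_pos'],4),np.round(s['contact_force'],2),np.round(s['tool_rot'],3))
p=snap('scene','scene6.png')
a=cv2.imread('pics/scene6.png')[160:320,230:390]; cv2.imwrite('pics/s6.png',cv2.resize(a,None,fx=3.6,fy=3.6,interpolation=2))
E
```

```text
[0.6003 0.0636 0.1389] [-0.5  -0.27  0.81] [ 0.003  0.785 -0.62   0.001]
```

View pics/s6.png

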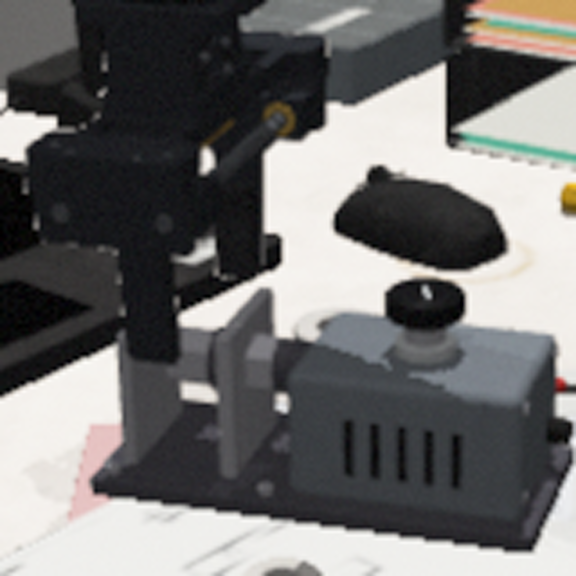

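```bash
python3 - <<'E'
from h import *
p=cam(snapshot('scene'));c,s=np.cos(.2356),np.sin(.2356)
for L in [(-20,44,75),(20,44,75),(-9,44,75),(9,44,75),(-20,61,75),(20,61,75),(-9,61,75),(9,61,75)]:
    x,y,z=np.array(L)/1e3; print(L,((proj([.5994+c*x-s*y,.0633+s*x+c*y,z],*p)-[230,160])*3.6).round())
E
```

```text
(-20, 44, 75) [[206. 358.]]
(20, 44, 75) [[120. 348.]]
(-9, 44, 75) [[182. 355.]]
(9, 44, 75) [[143. 350.]]
(-20, 61, 75) [[191. 374.]]
(20, 61, 75) [[104. 363.]]
(-9, 61, 75) [[167. 371.]]
(9, 61, 75) [[128. 366.]]
```

>>> jog_arm --pt "-0.001 0 -0.015 0" --pt "-0.001 0 -0.028 0" --pt "-0.001 0 -0.038 0" --pt "-0.001 0 -0.038 0" --pt "-0.001 0 -0.038 0"

```text
clock: 9.78
tcp_pos: [0.5998, 0.0636, 0.1019]
tool_rot: [0.002, 0.785, -0.62, 0.002]
contact_force: [0.4, -0.1, 0.1]
grip_width: 0.0882
```

>>> jog_arm --pt "0 0 0 0" --pt "0 0 0 0" --pt "0 0 0 0" --pt "0 0 0 0" --pt "0 0 0 0" --pt "0 0 0 0" --pt "0 0 0 0" --pt "0 0 0 0" --pt "0 0 0 0" --pt "0 0 0 0" --pt "0 0 0 0" --pt "0 0 0 0" --pt "0 0 0 0" --pt "0 0 0 0" --gripper 0.0

```text
clock: 10.95
tcp_pos: [0.5997, 0.0651, 0.102]
tool_rot: [0.001, 0.785, -0.62, 0.001]
contact_force: [0.6, 8.2, 1.1]
grip_width: 0.0258
```

```bash
python3 - <<'E'
from h import *
s=state(); print(np.round(s['tcp_pos'],4),np.round(s['contact_force'],2),np.round(s['wrist_torque'],2),s['grip_width'])
p=snap('scene','scene7.png')
a=cv2.imread('pics/scene7.png')[180:340,230:390]; cv2.imwrite('pics/s7.png',cv2.resize(a,None,fx=3.6,fy=3.6,interpolation=2))
E
```

```text
[0.5997 0.0651 0.102 ] [0.56 8.21 1.13] [ 1.47 -0.07  0.06] 0.02583642984286604
```

View pics/s7.png

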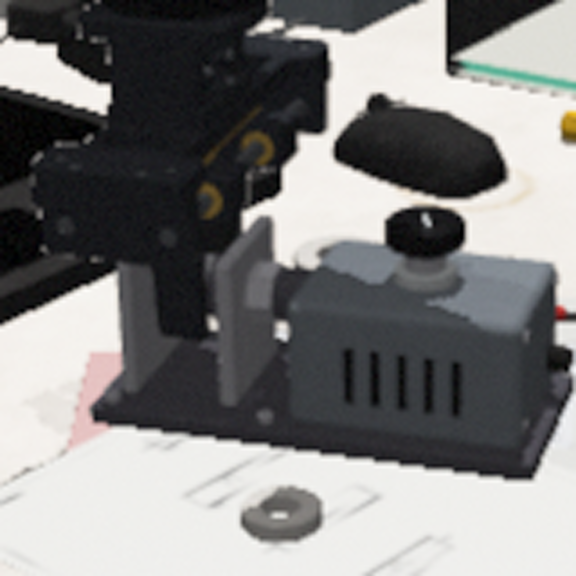

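>>> jog_arm --pt "0 0 0 0" --pt "0 0 0 0" --pt "0 0 0 0" --pt "0 0 0 0" --pt "0 0 0 0" --pt "0 0 0 0" --pt "0 0 0 0" --pt "0 0 0 0" --pt "0 0 0 0" --pt "0 0 0 0" --pt "0 0 0 0" --pt "0 0 0 0" --pt "0 0 0 0" --pt "0 0 0 0"

```text
clock: 12.17
tcp_pos: [0.5997, 0.0651, 0.102]
tool_rot: [0.001, 0.785, -0.62, 0.001]
contact_force: [0.5, 3.1, 0.5]
grip_width: 0.0257
```

```bash
python3 - <<'E'
from h import *
s=state(); print(np.round(s['tcp_pos'],4),np.round(s['contact_force'],2),np.round(s['wrist_torque'],2),s['grip_width'])
p=snap('scene','scene8.png')
a=[cv2.imread(f'pics/scene{i}.png')[240:290,270:320] for i in(7,8)]; cv2.imwrite('pics/s8.png',cv2.resize(np.hstack(a),None,fx=8,fy=8,interpolation=2))
E
```

```text
[0.5997 0.0651 0.102 ] [0.53 3.12 0.45] [ 0.61 -0.09  0.06] 0.02566438792576331
```

View pics/s8.png

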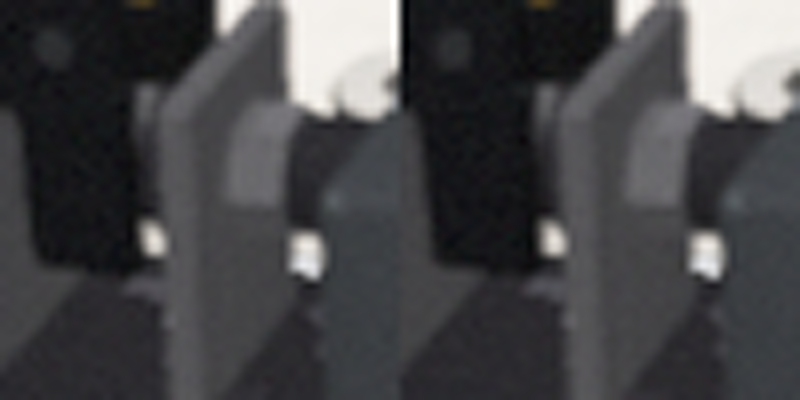

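>>> jog_arm --pt "0 0 0 0" --pt "0 0 0 0" --pt "0 0 0 0" --pt "0 0 0 0" --pt "0 0 0 0" --pt "0 0 0 0" --pt "0 0 0 0" --pt "0 0 0 0" --pt "0 0 0 0" --pt "0 0 0 0" --pt "0 0 0 0" --pt "0 0 0 0" --pt "0 0 0 0" --pt "0 0 0 0" --pt "0 0 0 0" --pt "0 0 0 0" --pt "0 0 0 0" --pt "0 0 0 0" --pt "0 0 0 0" --pt "0 0 0 0"

```text
clock: 13.88
tcp_pos: [0.5997, 0.0651, 0.102]
tool_rot: [0.001, 0.785, -0.62, 0.001]
contact_force: [0.8, 3.3, 1.1]
grip_width: 0.0256
```

```bash
python3 - <<'E'
from h import *
s=state(); print(np.round(s['tcp_pos'],4),np.round(s['contact_force'],2),np.round(s['wrist_torque'],2),s['grip_width'])
p=snap('scene','scene9.png');snap('top','top9.png')
a=[cv2.imread(f'pics/scene{i}.png')[240:280,280:320] for i in(4,5,6,7,8,9)]; cv2.imwrite('pics/s9.png',cv2.resize(np.vstack([np.hstack(a[:3]),np.hstack(a[3:])]),None,fx=6,fy=6,interpolation=2))
E
```

```text
[0.5997 0.0651 0.102 ] [0.84 3.33 1.09] [ 0.55 -0.02  0.1 ] 0.025602761337270918
```

View pics/s9.png

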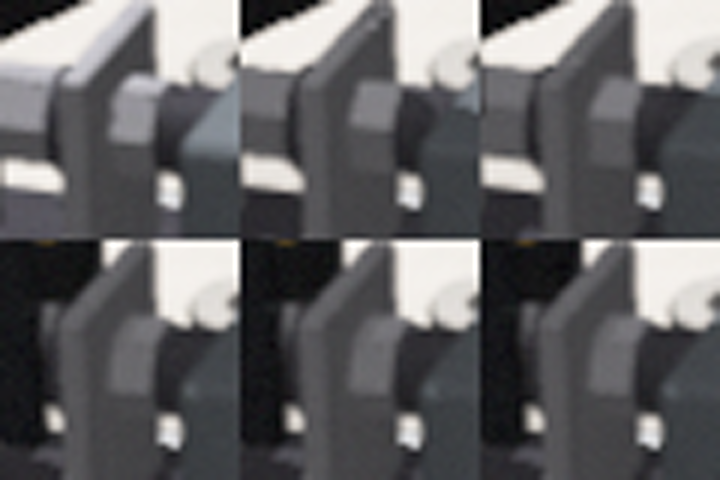

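```bash
python3 - <<'E'
from h import *
s=state(); print(s['clock'],np.round(s['contact_force'],2),s['grip_width'])
a=[cv2.imread(f'pics/scene{i}.png')[240:275,292:318].astype(int) for i in(5,6,7,8,9)]
print([np.abs(a[i+1]-a[i]).mean().round(2) for i in range(4)])
print(job_done())
E
```

```text
13.9833 [0.71 3.19 0.53] 0.025588916456673837
[np.float64(4.38), np.float64(12.93), np.float64(1.36), np.float64(1.37)]
the job is handed in; nothing more can be done
None
```

The rig is running with the stop reset and up. I handed the job in at about 14 s with the gripper still holding the bolt head.

- **Stop pressed:** I gripped the cap by its rim and pushed until it bottomed. It went down 6–7 mm, with the force rising to 28 N against a spring of about 5 N.
- **Stop reset:** I let the cap rise, then twisted it clockwise until it hit the end stop, where the torque rose to about 0.56 N m. In the top picture the ridge stands at about 1.18 rad, against 1.2 rad at the end stop. The cap was up afterwards.
- **Drive turning:** The nut's faces changed between pictures after the reset, so the drive was turning it.
- **Bolt head held:** The fingers closed on the head from both y sides. Over the last 3 s the opening stayed at 25.6–25.8 mm and the nut looked the same from picture to picture. The picture differences were 1.4, which I take as noise, against 4.4 while it was turning. The lateral force on the tool was about 3 N.
- **Other parts:** Nothing came near the washer, ring gauge or hex key, and nothing suggests they moved. I did not measure them again at the end.

Two things did not fully agree:
- **Opening:** The 25.6 mm opening is more than the head's 24 mm across flats. The gripper also read about 2 mm low on the 36 mm cap. The head is therefore probably held away from its flats, perhaps near its corners.
- **Rig position:** The rig position from each camera alone differed by up to 2 cm, so I used the fit from both. The cap's position when gripped matched that fit to within about 2 mm.

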